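# Latch the loaded vial tray in its dock

### The job

Two sample docks stand on the bench, each with a spring-loaded tray standing open. Push the tray that holds the capped vials all the way in until its push-push latch catches, let go, and make sure that it stays in; leave the empty tray standing open.

Things in the scene. Friction and masses are not known exactly. Their poses are not given: they have to be found in the camera images.
- vial_tray_front (a point): Centre of the outer face of the front plate of the tray that holds four capped vials, 48 mm above the bench. Plate: plain aluminium, upright, 92 mm wide, 8 mm thick, from 22 to 74 mm high; vial caps level with its top; bench clear for 60 mm before it. x points into the dock, the way to push (level, to the robot's left, +y, turned up to 12 degrees either way), y along the plate to the robot, z up. Moves with the tray.
- vial_tray (a joint): How far the loaded tray is in, m: 0 open (held by its spring), 0.055 latched, 0.066 end stop. Pushed to the stop and let go, it comes back 11 mm and stays latched; let go before 0.063 it may spring open again. A latched tray pushed to the stop once more is released and springs open. The spring resists with 3 N at 0 to 7 N at the stop, plus 25 N per m/s of speed.
- empty_tray_front (a point): The same point and axes on the like tray with four empty cells and no vials. Each tray slides in its own dock, fixed to the bench: 148 mm long, 94 mm wide, side rails 54 mm high, rear box 70 mm high. The docks stand one beyond the other as seen from the robot, about 165 mm apart; which is nearer varies.
- empty_tray (a joint): The same for the empty tray, with an equal spring and latch; it starts at 0 (open) and is to stay there.

How it is judged (in metres and radians):
At the end, for the whole second after the job is handed in: The loaded tray rests latched (joint between 0.045 and 0.061 m, still within 0.01 m/s) with nothing pushing it, and the empty tray stands open (joint under 0.012 m) (value of joint vial_tray between 0.045 and 0.061 m and velocity of joint vial_tray between -0.01 and 0.01 m/s and value of joint empty_tray below 0.012 m); the robot touches nothing.
It fails at once if the empty tray is pushed in by more than 20 mm (value of joint empty_tray above 0.02 m).
It also fails if it takes over 32 s, if anything falls off the work surface, if the arm or the gripper's body presses on something with over 40 N, if the wrist force passes 120 N, or if a joint passes its speed limit or range.

### The arm

A 6-joint arm with a two-finger parallel gripper is mounted at the origin on the work surface; the furniture and walls round the work are solid. World frame = base frame: x ahead of the robot, y to its left, z up, the work surface at z = 0. Lengths are in mm, angles in rad, forces in N, time in s.
With the tool pointing down it reaches from about 350 to 950 mm from the base axis. Payload 17.4 kg.
Tool frame: the origin (TCP) lies on the front face of the gripper's body, between the roots of the fingers; the fingertips stand 84 mm ahead of it and the grasp point (between the pads) lies ahead of it (pinch_z is the z of the grasp point in the tool frame, in mm); z points along the fingers, y is the line along which they close (so a half turn about z gives the same grasp; the last joint's range is limited). The gripper opens to 93 mm and grips with 3 to 60 N. Pads are 15 mm wide; open, the fingers measure 128 mm over their backs; the gripper's body (75 mm by 188 mm) begins 65 mm behind the grasp point.
Start: joints at [-1.143, 0.116, 1.442, -0, 1.584, -0.038], TCP at [303.16, -603.098, 302.746] pointing down, gripper open.
Joint ranges: [-2.83, 2.83], [-0.83, 2.19], [0.07, 2.5], [-1.14, 4.28], [0.01, 3], [-2.97, 2.97]. Speed limits (rad/s): [1.89, 1.89, 2.22, 3.14, 3.14, 3.14].

### API

Orientations are given as [roll, pitch, yaw] about the fixed x, y, z axes, in that order (R = Rz(yaw) Ry(pitch) Rx(roll)).
In Python, from station import * gives the robot as it stands.
- The arm moves only by the shell command python3 -m handwheel 'ROWS' [OPENING] [FORCE]. ROWS is JSON, a list that holds one entry, the list of rows, each a list of 4 numbers: the shift along the world's x, y, z in mm, then the turn about the world's z in degrees. A call has exactly 5 rows; each row is the pose to reach, as a shift and turn from the pose commanded when the call began; what a row does not reach only later rows make up. A row lasts 1/10 s, in which the tool goes at most 50 mm and 8.59 degrees, less where a joint would pass 70% of its speed; a pose out of reach is approached as far as the arm can. A call with a gripper value outside its range is refused whole. OPENING is the opening, from 0 (shut) to 1 (fully open), set as the call begins (- or left out, the last holds). The fingers move at their own pace and stop on an object; FORCE is the grip in N (left out, the last holds). Time passes only in rows, so rows that repeat a pose let the fingers close, or fill a call up. It gives the time, the measured TCP pose, the force, the opening and the grip force at its end, in the units of the state.
- state(): the state, without advancing time (a new reading comes with each control period).
- read_camera(name): name is "scene" or "top"; returns the picture (400x640x3 uint8, red, green, blue); there is no depth.
- get_calibration(name): a dict with "camera_matrix" (3x3 intrinsics, pixels), "origin" and "rotation" of the camera in the world. Camera axes: x right, y down, z forward; pixel columns grow to the right and rows downward; lengths in mm; the calibration is good to about 2 mm. A picture is of the moment at which its call begins. get_calibration takes no time and is no camera call.
- job_done(): hands the job in; it is judged then, once.
The state is a dict: "time_s": time; "joint_pos": joint angles; "dq": joint speeds; "joint_torque": joint torques, N m; "tcp_pos": TCP position; "orientation": TCP orientation; "contact_force": force on the tool from outside, world axes, zero at the start; "ft_torque": the same for the moment, N m; "width": finger opening in mm; "finger_force": force on a finger pad.
Only numpy, scipy, OpenCV 4.12 (cv2) and the standard library are available. Lean on these libraries where they do the work, as an engineer would, in place of code of your own. Each camera call takes 0.05 s, during which the arm holds its last target. There are 200 camera calls.

## Working session

There is one attempt and no reset: what is moved stays moved. The work goes in short steps, Python scripts to look and compute and a shell command to move; the robot and the scene stay as the last step left them, time stands still between calls to the robot, and variables do not carry over. Pictures are saved under pics/ and viewed, at most 10 in all, crops included, and the job is handed in when it is done.

```bash
mkdir -p pics; python3 - <<'E'
from station import *
import cv2
for n in("scene","top"):
    cv2.imwrite(f"pics/{n}0.png",read_camera(n)[:,:,::-1]); c=get_calibration(n); print(n,c)
s=state();print(s["time_s"],s["tcp_pos"],s["orientation"],s["width"],{k:v for k,v in s.items() if 'pinch' in k})
E
```

```text
scene {'camera_matrix': array([[484.54149282,   0.        , 317.24373179],
       [  0.        , 484.54149282, 198.00905379],
       [  0.        ,   0.        ,   1.        ]]), 'origin': array([-149.79201643, -386.04047685,  431.8024542 ]), 'rotation': array([-2.0099196 , -0.00530653, -1.11248565])}
top {'camera_matrix': array([[421.64623812,   0.        , 325.13375161],
       [  0.        , 421.64623812, 196.20062596],
       [  0.        ,   0.        ,   1.        ]]), 'origin': array([390.77716548, -22.45904097, 893.54473231]), 'rotation': array([-2.94655473e+00,  1.54381548e-05, -1.58560173e+00])}
0.1 [ 303.15609816 -602.99616754  302.07672008] [-3.14053493e+00 -6.88795213e-05  4.65853931e-01] 92.92173823692131 {}
```

View pics/scene0.png

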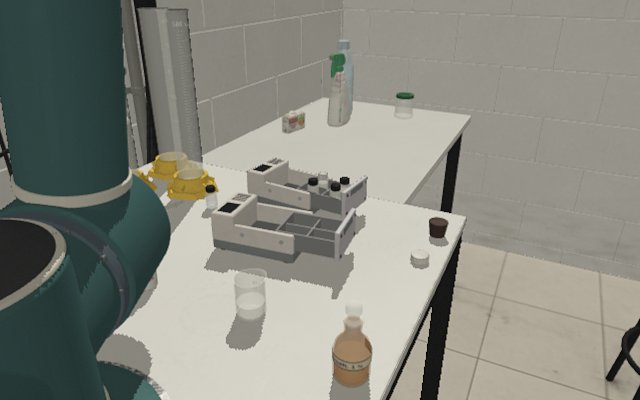

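View pics/top0.png

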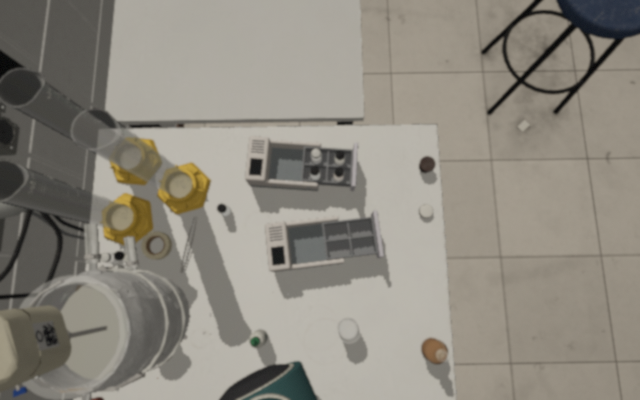

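The vials sit in the far dock: its plate is near (353,165) in top and (352,195) in scene. The empty tray's plate is near (378,235) in top. Next I'll enlarge both views around the plates.

```bash
python3 - <<'E'
import cv2,numpy as np
t=cv2.imread("pics/top0.png")[125:275,290:400];s=cv2.imread("pics/scene0.png")[150:260,290:380]
f=lambda a,k:cv2.resize(a,None,fx=k,fy=k,interpolation=cv2.INTER_CUBIC)
a=f(t,4);b=f(s,4);b=cv2.copyMakeBorder(b,0,600-b.shape[0],0,0,cv2.BORDER_CONSTANT)
cv2.imwrite("pics/crop.png",np.hstack([a,b])); print(a.shape,b.shape)
E
```

```text
(600, 440, 3) (600, 360, 3)
```

View pics/crop.png

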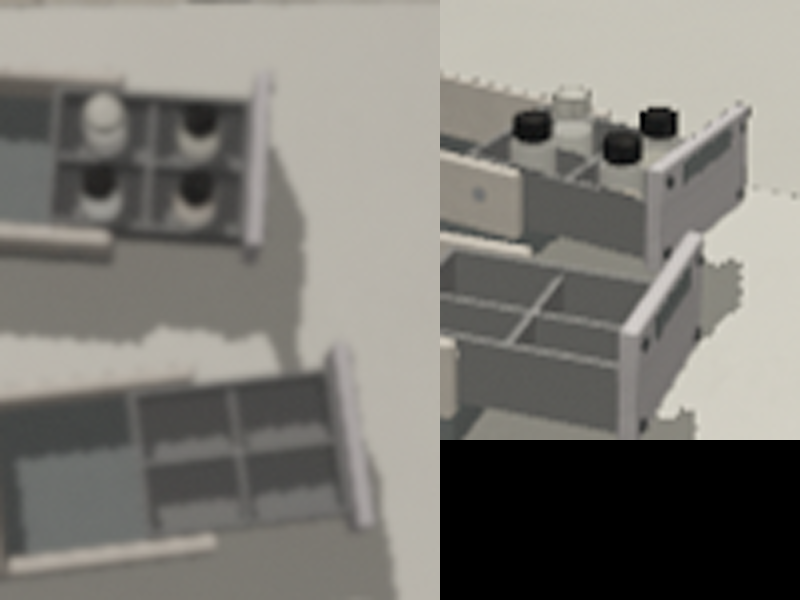

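The left crop (top) shows the loaded plate's outer top edge from (271,73) to about (262,245), and the empty one's from (352,343) to (371,522). The right crop (scene) shows the loaded plate's outer top corners at (662,173) and (750,107), and the empty one's at (639,331) and (702,236).

```bash
cat > h.py <<'E'
from station import *
import numpy as np,cv2
def ray(n,p):
    c=get_calibration(n);R=cv2.Rodrigues(np.array(c["rotation"]))[0]
    d=R@np.linalg.inv(c["camera_matrix"])@[p[0],p[1],1];return np.array(c["origin"]),d/np.linalg.norm(d)
def plane(n,p,z):
    o,d=ray(n,p);return o+d*(z-o[2])/d[2]
def tri(p,q):
    a,d=ray("top",p);b,e=ray("scene",q)
    t=np.linalg.lstsq(np.c_[d,-e],b-a,rcond=None)[0];u,v=a+t[0]*d,b+t[1]*e
    return (u+v)/2,np.linalg.norm(u-v)
E
python3 - <<'E'
from h import *
np.set_printoptions(precision=1,suppress=True)
T=lambda x,y:((x+.5)/4-.5+290,(y+.5)/4-.5+125)
S=lambda x,y:((x-440+.5)/4-.5+290,(y+.5)/4-.5+150)
for n,P in dict(load=[((271,73),(750,107)),((262,245),(662,173))],empty=[((352,343),(702,236)),((371,522),(639,331))]).items():
    A=[]
    for a,b in P:
        print(n,*tri(T(*a),S(*b)),plane("top",T(*a),74),plane("scene",S(*b),74));A.append(plane("top",T(*a),74))
    d=A[0]-A[1];print("len",np.linalg.norm(d),"mid",(A[0]+A[1])/2,"push dir yaw deg off +y",np.degrees(np.arctan2(d[1],d[0])))
s=state();print(s["joint_pos"])
E
```

```text
load [554.2  41.3 516.4] 522.392091728174 [1851.  -101.5   74. ] [1409.5  962.7   74. ]
load [483.6  -1.8 523.8] 569.4158640875355 [1871.2 -275.    74. ] [1011.4  629.2   74. ]
len 174.685314311808 mid [1861.1 -188.2   74. ] push dir yaw deg off +y 96.65190555824505
empty [469.1 -22.5 539.2] 578.871047488146 [2106.8 -406.9   74. ] [1016.   555.8   74. ]
empty [415.7 -55.1 545.5] 615.9596994886491 [2220.7 -646.1   74. ] [791.1 350.1  74. ]
len 265.01774515993276 mid [2163.7 -526.5   74. ] push dir yaw deg off +y 115.4544069262118
[-1.1  0.1  1.4  0.   1.6 -0. ]
```

The calibration's rotation is roll/pitch/yaw like the other orientations, not a rotation vector, so I'll fix that.

```bash
sed -i 's/R=cv2.*$/R=Rotation.from_euler("xyz",c["rotation"]).as_matrix()/; 2a from scipy.spatial.transform import Rotation' h.py
python3 - <<'E'
from h import *
np.set_printoptions(precision=1,suppress=True)
T=lambda x,y:((x+.5)/4-.5+290,(y+.5)/4-.5+125)
S=lambda x,y:((x-440+.5)/4-.5+290,(y+.5)/4-.5+150)
for n,P in dict(load=[((271,73),(750,107)),((262,245),(662,173))],empty=[((352,343),(702,236)),((371,522),(639,331))]).items():
    A=[]
    for a,b in P:
        print(n,*tri(T(*a),S(*b)),plane("top",T(*a),74),plane("scene",S(*b),74));A.append(plane("top",T(*a),74))
    d=A[0]-A[1];print("len",np.linalg.norm(d),"mid",(A[0]+A[1])/2,"edge deg",np.degrees(np.arctan2(d[1],d[0])))
E
```

```text
load [662.4 -92.9  74.9] 2.155868293704893 [662.1 -92.   74. ] [665.3 -92.9  74. ]
load [573.  -85.6  75.1] 1.9185349709294852 [572.7 -84.9  74. ] [575.9 -85.4  74. ]
len 89.68602998899964 mid [617.4 -88.4  74. ] edge deg -4.55987312307566
empty [ 522.1 -127.    76. ] 1.0215884784173601 [ 522.7 -127.7   74. ] [ 525.5 -125.2   74. ]
empty [ 435.9 -134.6   75.8] 3.0381454971162323 [ 435.2 -133.5   74. ] [ 439.9 -134.5   74. ]
len 87.64975462473646 mid [ 479.  -130.6   74. ] edge deg 3.765329041420888
```

```bash
python3 -m handwheel '[[[26,39,0,-6.3],[52,78,0,-12.6],[78,117,0,-18.9],[104,156,0,-25.2],[130,195,0,-31.3]]]' 0 40; python3 -m handwheel '[[[26,39,0,0],[52,78,0,0],[78,117,0,0],[104,156,0,0],[130,195,0,0]]]'
```

```text
time_s: 0.6
tcp_pos: [433.8, -406.4, 302.5]
orientation: [-3.141, 0.0, -0.085]
contact_force: [1.2, -2.0, -0.4]
width: 57.8
finger_force: 0.0
time_s: 1.1
tcp_pos: [563.8, -211.3, 302.6]
orientation: [-3.142, 0.0, -0.081]
contact_force: [0.3, -0.3, -0.1]
width: 17.6
finger_force: 0.0
```

```bash
python3 -m handwheel '[[[26,33,-20,0],[51,65,-45,0],[51,65,-80,0],[51,65,-115,0],[51,65,-140,0]]]'; python3 -m handwheel '[[[0,0,-15,0],[0,0,-30,0],[0,0,-42,0],[0,0,-42,0],[0,0,-42,0]]]'
python3 - <<'E'
from h import *
a=read_camera("top")[100:250,250:410,::-1];b=read_camera("scene")[110:260,250:410,::-1]
cv2.imwrite("pics/c2.png",np.hstack([cv2.resize(i,None,fx=2.5,fy=2.5,interpolation=cv2.INTER_CUBIC) for i in(a,b)]));print(state()["contact_force"])
E
```

```text
time_s: 1.6
tcp_pos: [613.6, -147.4, 159.8]
orientation: [-3.141, 0.003, -0.08]
contact_force: [-0.2, -0.8, -0.2]
width: 0.9
finger_force: 0.0
time_s: 2.1
tcp_pos: [614.4, -148.2, 121.4]
orientation: [3.141, -0.001, -0.081]
contact_force: [-0.0, 0.2, 0.6]
width: 0.4
finger_force: 0.0
[ 0.83458932 -0.1896843  -0.46291349]
```

View pics/c2.png

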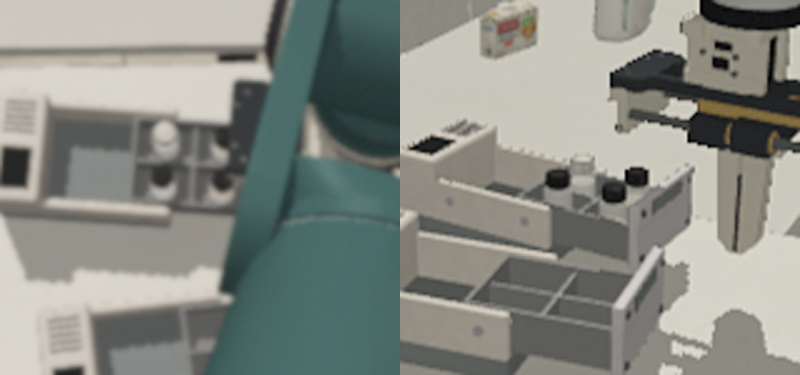

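The scene crop shows the shut fingers (740,245) standing clear in front of the loaded plate (660,215), at its height. Starting the push.

```bash
python3 -m handwheel '[[[1,10,0,0],[1.6,20,0,0],[2.4,30,0,0],[2.8,35,0,0],[2.8,35,0,0]]]';python3 -m handwheel '[[[0.3,4,0,0],[0.6,8,0,0],[1,12,0,0],[1.3,16,0,0],[1.6,20,0,0]]]'
```

```text
time_s: 2.7
tcp_pos: [617.1, -112.1, 120.8]
orientation: [-3.142, -0.0, -0.079]
contact_force: [0.4, -0.5, -0.1]
width: 0.7
finger_force: 0.0
time_s: 3.2
tcp_pos: [618.6, -93.1, 120.8]
orientation: [3.141, -0.0, -0.081]
contact_force: [0.7, -5.2, -0.3]
width: 0.3
finger_force: 2.4
```

```bash
python3 -m handwheel '[[[0.6,8,0,0],[1.3,16,0,0],[1.9,24,0,0],[2.6,32,0,0],[3,38,0,0]]]';python3 -m handwheel '[[[0.2,2,0,0],[0.3,4,0,0],[0.5,6,0,0],[0.6,8,0,0],[0.8,10,0,0]]]'
```

```text
time_s: 3.7
tcp_pos: [621.7, -55.0, 120.8]
orientation: [3.141, -0.001, -0.081]
contact_force: [3.4, -7.4, -1.0]
width: 0.6
finger_force: 3.8
time_s: 4.2
tcp_pos: [622.5, -45.3, 120.8]
orientation: [3.141, -0.001, -0.081]
contact_force: [2.4, -7.7, -1.1]
width: 0.2
finger_force: 3.7
```

```bash
python3 -m handwheel '[[[0.1,1,0,0],[0.2,2,0,0],[0.2,3,0,0],[0.3,4,0,0],[0.3,4,0,0]]]'
```

```text
time_s: 4.7
tcp_pos: [622.9, -41.3, 120.8]
orientation: [3.141, -0.001, -0.081]
contact_force: [2.8, -7.0, -1.0]
width: 0.7
finger_force: 3.3
```

```bash
python3 -m handwheel '[[[0.1,1,0,0],[0.1,1,0,0],[0.2,2,0,0],[0.2,2,0,0],[0.2,2,0,0]]]'
```

```text
time_s: 5.2
tcp_pos: [623.1, -39.3, 120.8]
orientation: [3.141, -0.001, -0.081]
contact_force: [2.7, -6.1, -1.9]
width: 0.5
finger_force: 3.3
```

```bash
python3 -m handwheel '[[[0.1,1,0,0],[0.1,1,0,0],[0.2,2,0,0],[0.2,2,0,0],[0.2,2,0,0]]]'
```

```text
time_s: 5.7
tcp_pos: [623.1, -38.3, 120.8]
orientation: [3.139, -0.001, -0.081]
contact_force: [-0.3, -16.9, -1.9]
width: 0.3
finger_force: 8.0
```

The force jumped to 17 N and the TCP fell behind its command, so the tray is on the end stop. I'll back straight off.

```bash
python3 -m handwheel '[[[-0.4,-5,0,0],[-0.8,-10,0,0],[-1.6,-20,0,0],[-3,-40,0,0],[-5,-65,0,0]]]';python3 -m handwheel '[[[-1,-12,0,0],[-2,-25,0,0],[-3,-38,0,0],[-4,-45,0,0],[-4,-45,0,0]]]'
python3 - <<'E'
from h import *
a=read_camera("top")[100:250,250:410,::-1];b=read_camera("scene")[110:260,250:410,::-1]
cv2.imwrite("pics/c3.png",np.hstack([cv2.resize(i,None,fx=2.5,fy=2.5,interpolation=cv2.INTER_CUBIC) for i in(a,b)]));print(state()["contact_force"])
E
```

```text
time_s: 6.2
tcp_pos: [618.0, -102.2, 120.8]
orientation: [-3.141, 0.0, -0.079]
contact_force: [0.6, -0.1, 0.5]
width: 0.5
finger_force: 0.0
time_s: 6.7
tcp_pos: [614.0, -147.7, 120.7]
orientation: [-3.142, 0.0, -0.081]
contact_force: [0.1, 0.8, -0.5]
width: 0.2
finger_force: 0.0
[-0.05804431 -0.39630469 -0.04493012]
```

View pics/c3.png

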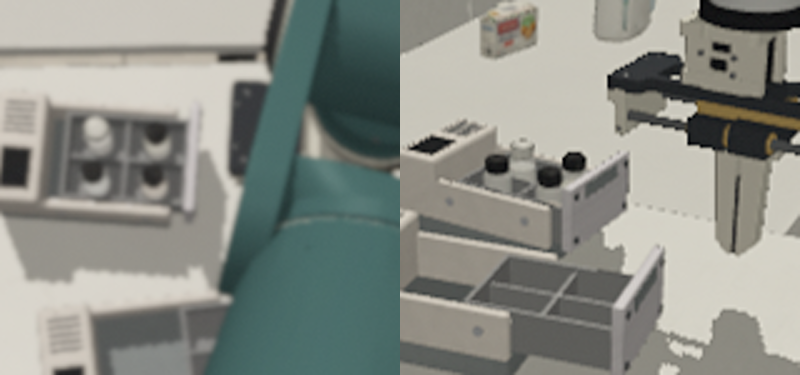

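The loaded tray's plate has moved from column 357.5 to about 329 in top, roughly 55 mm in, which fits the latched position. The empty tray still stands open at scene (640,310). I'll check that it stays put.

```bash
python3 -m handwheel '[[[0,0,0,0],[0,0,0,0],[0,0,0,0],[0,0,0,0],[0,0,0,0]]]' && python3 - <<'E'
from h import *
a=read_camera("scene")[110:260,250:350,::-1];b=cv2.imread("pics/c3.png")[:,400:650]
d=cv2.absdiff(cv2.resize(a,None,fx=2.5,fy=2.5,interpolation=cv2.INTER_CUBIC),b);print(d.mean(),(d>40).mean())
o=cv2.imread("pics/scene0.png")[110:260,250:410];n=read_camera("scene")[110:260,250:410,::-1]
e=cv2.absdiff(o,n).max(2)[95:,80:106];print("empty tray plate vs start",e.mean())
if (d>40).mean()<.003: print(job_done())
E
```

```text
time_s: 7.3
tcp_pos: [614.1, -147.0, 120.7]
orientation: [-3.142, 0.0, -0.08]
contact_force: [-0.1, -0.7, 0.3]
width: 0.4
finger_force: 0.0
0.555328 0.0002631111111111111
empty tray plate vs start 22.763636363636362
the job is handed in; nothing more can be done
None
```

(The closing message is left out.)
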